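# Latch the split mould shut

### The arm

A 7-joint arm with a two-finger parallel gripper is mounted at the origin on the work surface. World frame = base frame: x ahead of the robot, y to its left, z up, the work surface at z = 0. Lengths are in m, angles in rad, forces in N, time in s.
With the tool pointing down it reaches from about 0.425 to 0.825 m from the base axis. Payload 3.6 kg.
Tool frame: the origin (TCP) lies between the finger pads; the fingertips stand bot.nose_length ahead of it and the grasp point (between the pads) lies 11 mm behind it (bot.nose_length is the distance from the TCP to the fingertips, in m); z points along the fingers, y is the line along which they close (so a half turn about z gives the same grasp; the last joint's range is limited). The gripper opens to 93 mm and grips with 3 to 60 N. Pads are 15 mm wide; open, the fingers measure 128 mm over their backs; the gripper's body (75 mm by 188 mm) begins 65 mm behind the grasp point.
Start: joints at [-1.274, 0.615, -0.013, 1.423, 0.008, 1.103, -0.04], TCP at [0.207, 0.616, 0.227] pointing down, gripper open.
Joint ranges: [-3.12, 3.12], [-0.3, 2.06], [-1.34, 1.32], [0.26, 2.42], [-1.36, 4.5], [0.01, 1.98], [-2.84, 2.84]. Speed limits (rad/s): [2.79, 2.79, 3.14, 3.14, 3.14, 3.14, 3.14].

### API

Orientations are given as [roll, pitch, yaw] about the fixed x, y, z axes, in that order (R = Rz(yaw) Ry(pitch) Rx(roll)).
In Python, from plant import bot, snapshot, workorder, search_frame gives the robot as it stands. The module is installed in compiled form; this text tells all that it offers.
- The arm moves only by the shell command python3 -m pendant 'ROWS' [FORCE]. ROWS is text: rows parted by semicolons, each of 5 numbers parted by spaces: the shift along the world's x, y, z in mm, then the turn about the world's z in rad, then the finger opening in mm, from 0 to 93. In form: dx dy dz twist grip; .... A call has 1 to 20 rows; each row shifts and turns the commanded pose from where the row before left it; what a row does not reach is not made up. A row lasts 1/12 s, in which the tool goes at most 41.7 mm and 7.16 degrees, less where a joint would pass 70% of its speed; a pose out of reach is approached as far as the arm can. A call is refused whole if a number of a shift passes 41.7 or a number of a turn 0.125, either way. A call with a gripper value outside its range is refused whole. The fingers move at their own pace and stop on an object; FORCE is the grip in N (left out, the last holds). Time passes only in rows, so rows that do not move let the fingers close. It gives the time, the measured TCP pose, the force, the opening and the grip force at its end, in the units of the state.
- bot.read_state(): the state, without advancing time (a new reading comes with each control period).
- snapshot(name): name is "scene" or "top" or "wrist"; returns a dict with "color" (384x512x3 uint8, red, green, blue), "depth" (384x512 float32, m along the optical axis (not along the pixel's ray), 0 where there is no reading), "fx", "fy", "cx", "cy" (pixels), "xyz" and "rotation" of the camera in the world; the wrist camera has in their place "hand_eye" (4x4, takes a point from camera to tool coordinates, whose origin is the TCP and whose axes are the flange's). Camera axes: x right, y down, z forward; pixel columns grow to the right and rows downward; lengths in m; the calibration is good to about 2 mm. A picture is of the moment at which its call begins: read the wrist's pose just before it.
- workorder.job_done(): hands the job in; it is judged then, once.
Trained networks look in the newest picture that a camera, given by its name, has taken for a name from the list of things; names that differ only in an ending like _2 or _b are one class to them, and where a whole thing is asked for, a point or a joint stands for the part that bears it (a point fixed in the world has none). Each returns a list of dicts, best first, with "score" (0 to 1); they miss things now and then, are a little off and sometimes report something else, mostly with a low value. They report only what shows in the picture. A call takes as long as a camera call.
- search_frame(target, camera): "bbox" ([left, top, right, bottom] in pixels, round what is visible of it).
The state is a dict: "clock": time; "joint_positions": joint angles; "dq": joint speeds; "joint_torque": joint torques, N m; "tool_pos": TCP position; "eef_rot": TCP orientation; "contact_force": force on the tool from outside, world axes, zero at the start; "ft_torque": the same for the moment, N m; "width": opening from 0.0 (shut) to 1.0 (fully open); "grasp_force": force on a finger pad.
Only numpy, scipy, OpenCV 4.12 (cv2) and the standard library are available. Lean on these libraries where they do the work, as an engineer would, in place of code of your own. Each camera call takes 0.05 s, during which the arm holds its last target. There are 200 camera calls.

### The job

Close the draw latch on the fire-starter mould: take the loop by its red grip bar, bring it over the keeper and hook its cross bar under the keeper's nose, without forcing it, and let go of it; then push the red lever back and down past its toggle point until it lies home on its stop, and there bear down on it with about 15 N for half a second (never over 30) to bed the seal. Leave the paper cups and the palette knife where they are.

Things in the scene. Friction and masses are not known exactly. Their poses are not given: they have to be found in the camera images.
- mould: Split mould fixed to the bench: plywood board 270 x 190 x 12 mm with an aluminium fixed half (x -115 to 0, 150 wide) and a sliding half (x 8 to 120), flat tops 60 mm above the bench. Origin: centre of the board's underside, z up; x is the draw line, from lever to keeper. Dark pour holes in the top are flat discs. The latch lies on the middle of the top.
- sliding_half: Aluminium sliding half, 112 x 150 x 48 mm. Origin: centre of its underside, at x +64, z 12 mm of the mould's frame while the latch is open. A stiff orange rubber seal (15 N per mm) holds it away from the fixed half; the closed latch draws it about 4 mm towards the lever (mould -x), to about x +60.
- keeper_throat (a point): Where the hooked bar sits, 6 mm above the top of the sliding half; at mould x +36 mm when open. The dark steel keeper (20 wide) is a post 9 mm thick, 3 to 12 mm from this point on the lever's side, with a nose reaching over the point: nose underside 10.5 and top 14 mm above the sliding half's top, ending 5 mm past the point on the side away from the lever, where the throat is open.
- lever_pivot (a point): Axis of the lever, parallel to the mould's y, at mould x -30, y 0, z 74 mm (14 mm above the top), in a steel bracket 25 mm wide and 23 mm high.
- lever_angle (a joint): Lever angle: 0 upright, positive leaning back from the keeper (to mould -x). Forward stop -0.9; home, on an adjustable rubber stop of unknown height, anywhere from 1.38 to 1.5. Hooked without slack about 0.48; from there the pull grows (5 to 6 N at the free end near 0.85), is nil at the toggle point (about 1.3) and beyond it pulls home. Friction 0.08 N m holds it where it is left.
- lever: Steel lever with a red plastic grip (slab 10 mm thick, 26 wide, from 34 to 82 mm from the pivot). Origin: on its pivot axis. z points along the lever to its free end (82 mm); x is the normal of the broad face that looks to the keeper when the lever is upright and up when it is home (face 5 mm from the lever's middle plane).
- loop: Steel wire loop. Origin: its hinge pin on the lever, 18 mm from the lever's pivot, 8 deg farther back than the lever's line. x runs from the pin along the side wires (5 mm thick, 48 apart) to the cross bar; z is up when the loop lies towards the keeper. It swings freely and falls by its weight; folded back it rests on a stop 40 deg from the lever, as at the start, near upright, leaning back.
- loop_bar (a point): Middle of the loop's round cross bar (6 mm diameter, along y), 79.3 mm from the loop's hinge pin. It hooks under the keeper's nose. Lying on the sliding half its centre is 3 mm above the top. With the lever pulled forward it reaches some 20 mm past the keeper_throat point. A loop tipped forward past upright and let go falls and comes to rest on top of the keeper's nose, not hooked.
- loop_grip (a point): Centre of the red round grip bar at the loop's free end, between the two side wires: 12 mm in diameter, 48 mm long, parallel to the mould's y (43 mm free between the wires for the fingers), 38 mm past the cross bar along the loop's x and 24 mm from it along the loop's z. Moved, it makes the lever follow (about 5 N). Held lightly, it turns between the fingers.
- cup_white: Bystander: white paper cup of finished fire starter, 42 mm wide, 36 mm tall (its stick 46), loose. Origin under its centre.
- cup_grey: Bystander: the same, grey cup.
- cup_brown: Bystander: the same, brown cup.
- palette_knife: Bystander: palette knife about 200 mm long with a broad flat blade and wooden handle, lying on the bench, loose, along its own x.

How it is judged:
By the outcome, as a careful person would: the job done as asked, in the order asked, and still so for the second after the job is handed in, with the robot touching nothing.
It also fails if it takes over 64 s, if anything falls off the work surface, if the arm or the gripper's body presses on something with over 40 N, if the wrist force passes 120 N, or if a joint passes its speed limit or range.

## Working session

There is one attempt and no reset: what is moved stays moved. The work goes in short steps, Python scripts to look and compute and a shell command to move; the robot and the scene stay as the last step left them, time stands still between calls to the robot, and variables do not carry over. Pictures are saved under pics/ and viewed, at most 10 in all, crops included, and the job is handed in when it is done.

```bash
mkdir -p pics
cat > h.py <<'E'
import numpy as np, cv2
from plant import bot, snapshot, workorder, search_frame
from scipy.spatial.transform import Rotation as R
def cam(name):
    st=bot.read_state(); s=snapshot(name)
    if 'hand_eye' in s:
        T=np.eye(4); T[:3,:3]=R.from_euler('xyz',st['eef_rot']).as_matrix(); T[:3,3]=st['tool_pos']
        s['T']=T@np.array(s['hand_eye'])
    else:
        T=np.eye(4); r=np.array(s['rotation'])
        T[:3,:3]=r if r.shape==(3,3) else R.from_euler('xyz',r).as_matrix(); T[:3,3]=s['xyz']; s['T']=T
    return s
def pts(s):
    d=s['depth']; v,u=np.indices(d.shape)
    P=np.stack([(u-s['cx'])/s['fx']*d,(v-s['cy'])/s['fy']*d,d],-1)
    return P@s['T'][:3,:3].T+s['T'][:3,3]
def save(s,n): cv2.imwrite('pics/'+n,cv2.cvtColor(s['color'],cv2.COLOR_RGB2BGR))
def proj(s,p):
    q=s['T'][:3,:3].T@(np.array(p)-s['T'][:3,3]); return [round(float(s['fx']*q[0]/q[2]+s['cx']),1),round(float(s['fy']*q[1]/q[2]+s['cy']),1)]
E
cat > a.py <<'E'
from h import *
np.set_printoptions(precision=4,suppress=True)
st=bot.read_state();print({k:np.round(st[k],3) for k in('clock','tool_pos','eef_rot','width','contact_force')},bot.nose_length)
ims=[]
for n in('scene','top'):
    s=cam(n);P=pts(s);ims.append(s['color']);print(n,s['T'][:3,3],s['T'][:3,2],s['fx'])
    for t in('mould','sliding_half','lever','loop','loop_grip','keeper_throat','cup_white','cup_grey','cup_brown','palette_knife'):
        for r in search_frame(t,n)[:2]:
            b=[int(x) for x in r['bbox']];q=P[b[1]:b[3]+1,b[0]:b[2]+1].reshape(-1,3)
            print(t,round(r['score'],2),b,np.median(q,0))
    hsv=cv2.cvtColor(s['color'],cv2.COLOR_RGB2HSV)
    m=((hsv[...,0]<8)|(hsv[...,0]>172))&(hsv[...,1]>150)&(hsv[...,2]>70)
    k,l,stt,c=cv2.connectedComponentsWithStats(m.astype(np.uint8))
    for i in range(1,k):
        if stt[i,4]>15: q=P[l==i];print('red',stt[i],c[i],q.mean(0),q.min(0),q.max(0))
    cv2.imwrite('pics/%s0.png'%n,cv2.cvtColor(s['color'],cv2.COLOR_RGB2BGR))
E
python3 a.py
```

```text
{'clock': np.float64(0.0), 'tool_pos': array([0.207, 0.616, 0.226]), 'eef_rot': array([-3.139,  0.   ,  2.818]), 'width': np.float64(1.0), 'contact_force': array([ 1.122,  0.299, -0.649])} 0.008
scene [1.2195 0.1639 0.7972] [-0.6769 -0.1461 -0.7215] 492.13809613455874
mould 0.87 [249, 135, 350, 294] [0.5538 0.0951 0.037 ]
sliding_half 0.94 [258, 220, 345, 286] [0.6548 0.1152 0.0609]
sliding_half 0.3 [280, 136, 310, 191] [0.4798 0.0621 0.0618]
lever 0.83 [282, 137, 311, 202] [0.4915 0.0684 0.0635]
lever 0.53 [259, 223, 342, 286] [0.6599 0.114  0.0611]
loop_grip 0.71 [281, 135, 310, 193] [0.4825 0.0637 0.0627]
keeper_throat 0.72 [258, 222, 344, 286] [0.6576 0.1148 0.061 ]
keeper_throat 0.26 [244, 135, 351, 299] [0.5588 0.0924 0.0262]
cup_white 0.82 [217, 230, 237, 259] [ 0.6414 -0.0355  0.006 ]
cup_grey 0.85 [353, 202, 371, 222] [0.496  0.2191 0.0312]
cup_brown 0.62 [364, 241, 386, 265] [0.5957 0.2533 0.0222]
palette_knife 0.8 [167, 202, 208, 291] [ 0.6477 -0.115   0.0028]
red [284 134  24   6 127] [295.4882 136.5276] [0.4815 0.065  0.1922] [0.4719 0.0427 0.1861] [0.491  0.0869 0.1968]
[... 322 characters left out ...]
14, 258, 247] [0.501  0.0709 0.066 ]
loop_grip 0.67 [282, 167, 300, 181] [ 0.639  -0.0393  0.0356]
loop_grip 0.58 [227, 212, 255, 247] [0.5031 0.0703 0.0902]
keeper_throat 0.64 [190, 140, 266, 203] [0.6373 0.1047 0.0606]
cup_white 0.69 [283, 168, 300, 185] [ 0.633  -0.0413  0.0348]
cup_grey 0.76 [169, 226, 182, 242] [0.4971 0.2227 0.0364]
cup_grey 0.49 [183, 136, 288, 265] [0.5732 0.0854 0.054 ]
cup_brown 0.78 [158, 184, 171, 195] [0.5999 0.2534 0.0364]
cup_brown 0.75 [300, 135, 329, 214] [ 0.6438 -0.0989  0.0025]
palette_knife 0.88 [296, 130, 331, 214] [ 0.6504 -0.0966  0.0021]
red [230 224  25  21 281] [241.5979 234.8292] [0.4886 0.0666 0.1604] [0.442  0.0293 0.1035] [0.5143 0.0858 0.8625]
```

View pics/scene0.png

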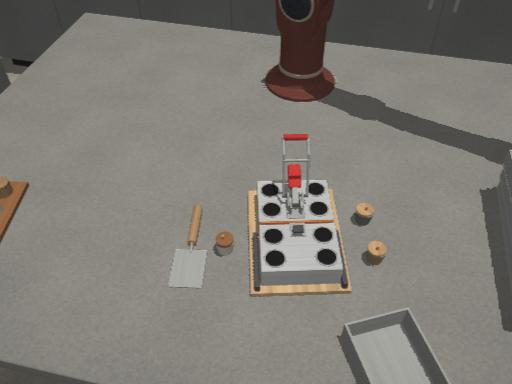

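View pics/top0.png

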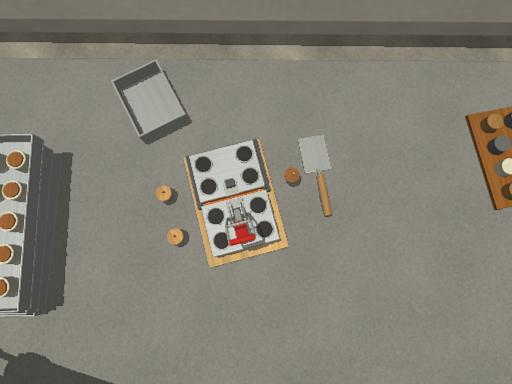

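The scene view shows the mould at pixels x 249–350, y 135–294. The loop is folded up, with its red grip bar at (295,136), the lever at (294,175) and the keeper at about (298,229). The top view agrees: lever and loop at (240,232), keeper at (231,183). Next I'll fit the mould's pose.

```bash
cat > fit.py <<'E'
from h import *
np.set_printoptions(precision=4,suppress=True)
def rect(P,lo,hi):
    m=(P[...,2]>lo)&(P[...,2]<hi)&(np.hypot(P[...,0]-.57,P[...,1]-.09)<.16)
    m=cv2.morphologyEx(m.astype(np.uint8),cv2.MORPH_OPEN,np.ones((3,3)))>0
    q=P[m]; r=cv2.minAreaRect((q[:,:2]*1000).astype(np.float32)); return r,q
for n in('scene','top'):
    s=cam(n);P=pts(s)
    r,q=rect(P,.054,.066);print(n,'tops',r,np.median(q[:,2]),len(q))
    r,q=rect(P,.006,.018);print(n,'board',r)
    hsv=cv2.cvtColor(s['color'],cv2.COLOR_RGB2HSV)
    k=(hsv[...,2]<90)&(P[...,2]>.068)&(P[...,2]<.08)&(np.hypot(P[...,0]-.61,P[...,1]-.1)<.04)
    print('keeper',k.sum(),P[k].mean(0) if k.any() else None)
    m=((hsv[...,0]<8)|(hsv[...,0]>172))&(hsv[...,1]>150)&(hsv[...,2]>70)
    for lo,hi in((.09,.135),(.17,.25)):
        w=m&(P[...,2]>lo)&(P[...,2]<hi);q=P[w]
        if len(q)>3:
            u,sv,vt=np.linalg.svd(q-q.mean(0));print('red',len(q),q.mean(0),vt,sv/np.sqrt(len(q)))
E
python3 fit.py
```

```text
scene tops ((581.132568359375, 91.38536071777344), (237.72109985351562, 150.55075073242188), 15.359935760498047) 0.06186452568580891 6272
scene board ((571.8403930664062, 117.4906005859375), (271.74517822265625, 246.0594482421875), 15.271835327148438)
keeper 75 [0.6107 0.0994 0.0751]
red 258 [0.5048 0.0707 0.1111] [[ 0.8016  0.2476 -0.5442]
 [ 0.2689 -0.9623 -0.0417]
 [ 0.534   0.1129  0.8379]] [0.0133 0.0068 0.0016]
red 127 [0.4816 0.0653 0.1923] [[ 0.2793 -0.9601 -0.0174]
 [-0.7152 -0.2201  0.6633]
 [ 0.6406  0.1728  0.7481]] [0.0127 0.003  0.002 ]
top tops ((580.9776000976562, 93.09823608398438), (235.7380828857422, 149.86068725585938), 15.242216110229492) 0.061202663429090975 5933
top board ((568.3649291992188, 89.64939880371094), (249.26185607910156, 190.13587951660156), 15.250384330749512)
keeper 13 [0.6068 0.0988 0.0735]
red 136 [0.5017 0.0705 0.1129] [[-0.7852 -0.295   0.5444]
 [ 0.314  -0.9475 -0.0605]
 [-0.5337 -0.1235 -0.8366]] [0.0096 0.0069 0.0011]
red 147 [0.4784 0.0637 0.1925] [[-0.2638  0.9644 -0.0165]
 [-0.9627 -0.2643 -0.0582]
 [-0.0605  0.0006  0.9982]] [0.0129 0.0031 0.0015]
```

```bash
python3 -m pendant '13.6 -27.6 1.2 -0.1 60; 13.6 -27.6 1.2 -0.1 60; 13.6 -27.6 1.2 -0.1 60; 13.6 -27.6 1.2 -0.1 60; 13.6 -27.6 1.2 -0.1 60; 13.6 -27.6 1.2 -0.1 60; 13.6 -27.6 1.2 -0.1 60; 13.6 -27.6 1.2 -0.1 60; 13.6 -27.6 1.2 -0.1 60; 13.6 -27.6 1.2 -0.08 60; 13.6 -27.6 1.2 0 60; 13.6 -27.6 1.2 0 60; 13.6 -27.6 1.2 0 60; 13.6 -27.6 1.2 0 60; 13.6 -27.6 1.2 0 60; 13.6 -27.6 1.2 0 60; 13.6 -27.6 1.2 0 60; 13.6 -27.6 1.2 0 60; 13.6 -27.6 1.2 0 60; 13.6 -27.6 1.2 0 60'
cat > plan.py <<'E'
import numpy as np
from h import bot
O=np.array([578.6,91.9]);YAW=0.267
def w(x,y,z): c,s=np.cos(YAW),np.sin(YAW); return np.array([O[0]+c*x-s*y,O[1]+s*x+c*y,z])
def m(p): c,s=np.cos(YAW),np.sin(YAW); d=np.array(p[:2])-O; return np.array([c*d[0]+s*d[1],-s*d[0]+c*d[1],p[2]])
def grip(a,e): # lever angle, loop elevation
    b=a+np.radians(8); pin=np.array([-30-18*np.sin(b),74+18*np.cos(b)])
    X=np.array([np.cos(e),np.sin(e)]);Z=np.array([-X[1],X[0]])
    return pin+79.3*X, pin+117.3*X+24*Z
def solve(g): # grip (x,z) mould -> a,e,bar
    from scipy.optimize import fsolve
    best=None
    for a0 in(-.8,-.2,.4,1.):
        for e0 in(-.3,.3,1.,1.7):
            r,_,ok,_=fsolve(lambda v:grip(*v)[1]-g,(a0,e0),full_output=1)
            if ok==1 and -1<r[0]<1.5 and -.5<r[1]<2.2: best=set() if best is None else best; best.add((round(r[0],2),round(r[1],2),*np.round(grip(*r)[0],1)))
    return best
def now():
    st=bot.read_state();p=np.array(st['tool_pos'])*1000
    print('t',round(float(st['clock']),2),'w',p.round(1),'mould',m(p).round(1),'yaw',round(float(st['eef_rot'][2]),3),'F',np.round(st['contact_force'],1),'wd',round(float(st['width'])*93,1),'gf',round(float(st['grasp_force']),1)); return p
E
cat > v.py <<'E'
from h import *; from plan import *
p=now()
s=cam('wrist');save(s,'w1.png')
prev=None
for a,e in((1,1.87),(1,1.5),(1,1.1),(.8,1.0),(.5,.9),(.2,.8),(-.2,.7),(-.22,.35),(-.22,.1),(-.2,-.1),(-.2,-.25),(-.2,-.345),(0,-.345),(.2,-.35),(.48,-.3)):
    b,g=grip(a,e);W=w(g[0],0,g[1]);print(a,e,'bar',b.round(1),'grip',g.round(1),'W',W.round(1),'d',None if prev is None else (W-prev).round(1));prev=W
E
python3 v.py
```

```text
clock: 2.87
tool_pos: [0.4794, 0.0629, 0.251]
eef_rot: [3.141, -0.0, 1.838]
contact_force: [1.1, 0.7, -0.4]
width: 0.646
grasp_force: 0.0
t 2.87 w [479.4  62.9 251. ] mould [-103.4   -1.8  251. ] yaw 1.838 F [ 1.1  0.7 -0.4] wd 60.1 gf 0.0
1 1.87 bar [-69.7 157.3] grip [-103.9  186.5] W [478.4  64.5 186.5] d None
1 1.5 bar [-40.7 160.6] grip [-62.  200.2] W [518.8  75.5 200.2] d [40.4 11.  13.7]
1 1.1 bar [-10.4 152.2] grip [-14.5 196.9] W [564.6  88.1 196.9] d [45.8 12.5 -3.3]
0.8 1.0 bar [ -1.7 151.4] grip [ -1.3 196.3] W [577.3  91.5 196.3] d [12.7  3.5 -0.7]
0.5 0.9 bar [  8.5 150.6] grip [ 13.4 195.2] W [591.5  95.4 195.2] d [14.2  3.9 -1. ]
0.2 0.8 bar [ 19.3 147.9] grip [ 28.5 191.8] W [606.1  99.4 191.8] d [14.6  4.  -3.4]
-0.2 0.7 bar [ 31.7 143.1] grip [ 45.3 185.9] W [622.3 103.9 185.9] d [16.2  4.4 -5.9]
-0.22 0.35 bar [ 45.9 119.1] grip [ 73.4 154.7] W [649.4 111.3 154.7] d [ 27.1   7.4 -31.2]
-0.22 0.1 bar [50.3 99.9] grip [ 85.8 127.5] W [661.3 114.5 127.5] d [ 11.9   3.3 -27.2]
-0.2 -0.1 bar [50.  84.1] grip [ 90.2 104.1] W [665.6 115.7 104.1] d [  4.3   1.2 -23.4]
-0.2 -0.25 bar [47.9 72.3] grip [90.7 86.2] W [666.1 115.8  86.2] d [  0.5   0.1 -17.9]
-0.2 -0.345 bar [45.7 65.1] grip [89.6 74.9] W [665.  115.5  74.9] d [ -1.   -0.3 -11.3]
0 -0.345 bar [42.1 65. ] grip [86.  74.7] W [661.6 114.6  74.7] d [-3.5 -0.9 -0.1]
0.2 -0.35 bar [38.5 63.8] grip [82.4 73.3] W [658.1 113.6  73.3] d [-3.5 -0.9 -1.4]
0.48 -0.3 bar [35.3 65.2] grip [78.7 76.9] W [654.5 112.7  76.9] d [-3.6 -1.   3.6]
```

View pics/w1.png

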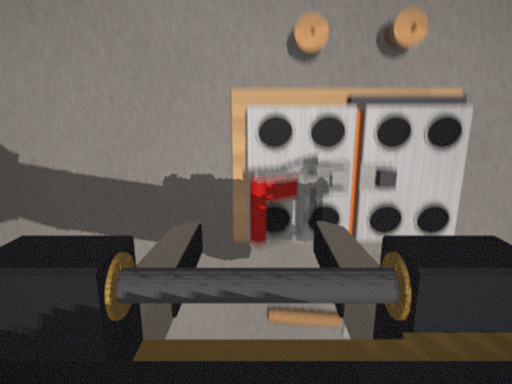

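```bash
python3 -m pendant '-0.5 1.6 -12 0 50; 0 0 -12 0 45; 0 0 -12 0 45; 0 0 -12 0 45; 0 0 -10 0 45; 0 0 -6.5 0 45; 0 0 0 0 45' 12
cat > g.py <<'E'
from h import *; from plan import *
import sys
p=now(); print(solve(m(p)[[0,2]]))
s=cam('wrist');P=pts(s)*1000;hsv=cv2.cvtColor(s['color'],cv2.COLOR_RGB2HSV)
r=((hsv[...,0]<8)|(hsv[...,0]>172))&(hsv[...,1]>150)&(hsv[...,2]>60)&(s['depth']>0)
q=P[r]; 
for lo,hi in((85,140),(150,230)):
    k=q[(q[:,2]>lo)&(q[:,2]<hi)]
    if len(k)>10: print('red',len(k),m(k.mean(0)*[1,1,1]).round(1),np.percentile(k[:,2],[5,95]).round(1))
M=np.stack([(P[...,0]-O[0])*np.cos(YAW)+(P[...,1]-O[1])*np.sin(YAW),-(P[...,0]-O[0])*np.sin(YAW)+(P[...,1]-O[1])*np.cos(YAW),P[...,2]],-1)
k=(abs(M[...,0]-32)<22)&(abs(M[...,1])<18)&(M[...,2]>69)&(M[...,2]<82)
if k.sum()>10: print('keeper',k.sum(),np.percentile(M[k],[3,50,97],axis=0).round(1).tolist())
if len(sys.argv)>1: save(s,sys.argv[1])
E
python3 g.py
```

```text
clock: 3.5
tool_pos: [0.4774, 0.066, 0.1851]
eef_rot: [-3.139, -0.0, 1.838]
contact_force: [0.3, 0.5, -0.4]
width: 0.485
grasp_force: 0.0
t 3.5 w [477.4  66.  185.1] mould [-104.4    1.7  185.1] yaw 1.838 F [ 0.3  0.5 -0.4] wd 45.1 gf 0.0
{(np.float64(-0.19), np.float64(2.05), np.float64(-65.6), np.float64(162.4)), (np.float64(1.09), np.float64(1.87), np.float64(-70.3), np.float64(155.8))}
red 959 [-80.   -1.5 112. ] [102.1 121. ]
red 1363 [-102.5    7.8  191.7] [189.1 193.3]
keeper 543 [[23.9, -10.5, 70.2], [31.6, -0.6, 73.7], [40.7, 8.7, 75.1]]
```

```bash
python3 -m pendant '0 0 0 0 25; 0 0 0 0 10; 0 0 0 0 8; 0 0 0 0 8; 0 0 0 0 8; 0 0 0 0 8' 12 && python3 -c "from plan import *;now()"
```

```text
clock: 4.05
tool_pos: [0.4783, 0.0658, 0.1863]
eef_rot: [3.141, -0.0, 1.838]
contact_force: [-0.5, 1.2, 0.9]
width: 0.123
grasp_force: 12.0
t 4.05 w [478.3  65.8 186.3] mould [-103.6    1.3  186.3] yaw 1.838 F [-0.5  1.2  0.9] wd 11.4 gf 12.0
```

```bash
python3 -m pendant '6.8 1.8 3 0 8; 6.8 1.8 3 0 8; 6.8 1.8 3 0 8; 6.7 1.8 1.6 0 8; 6.7 1.8 1.6 0 8; 6.7 1.8 1.6 0 8; 0 0 0 0 8; 0 0 0 0 8' 12; python3 g.py
```

```text
clock: 4.72
tool_pos: [0.5198, 0.0769, 0.2002]
eef_rot: [3.14, 0.0, 1.838]
contact_force: [0.6, 0.4, 2.9]
width: 0.124
grasp_force: 12.0
t 4.72 w [519.8  76.9 200.2] mould [-60.7   1.  200.2] yaw 1.838 F [0.6 0.4 2.9] wd 11.6 gf 12.0
{(np.float64(1.01), np.float64(1.49), np.float64(-39.9), np.float64(160.3)), (np.float64(-0.82), np.float64(1.73), np.float64(-31.1), np.float64(166.4))}
red 1514 [-80.6   1.3 112.5] [100.3 121.5]
red 1462 [-59.7   7.  205.2] [202.6 207. ]
keeper 475 [[24.1, -11.1, 70.4], [32.1, -1.0, 73.7], [40.6, 8.7, 75.1]]
```

```bash
cat > path.py <<'E'
from plan import *
prev=w(*[-62,0,200.2])
for a,e in((1,1.3),(1,1.1),(1,.95),(1,.8),(1,.65),(1,.5),(.8,.45),(.6,.4),(.4,.4),(.2,.35),(0,.3),(-.2,.3),(-.2,.15),(-.2,0),(-.2,-.1)):
    b,g=grip(a,e);W=w(g[0],0,g[1]);print(a,e,'bar',b.round(1),'grip',g.round(1),'d',(W-prev).round(1));prev=W
E
python3 path.py
```

```text
1 1.3 bar [-25.1 157.9] grip [-38.1 201. ] d [23.1  6.3  0.8]
1 1.1 bar [-10.4 152.2] grip [-14.5 196.9] d [22.7  6.2 -4. ]
1 0.95 bar [ -0.2 146. ] grip [  2.4 190.9] d [16.3  4.5 -6.1]
1 0.8 bar [  8.9 138.4] grip [ 18.2 182.4] d [15.2  4.2 -8.5]
1 0.65 bar [ 16.8 129.5] grip [ 32.5 171.6] d [ 13.8   3.8 -10.8]
1 0.5 bar [ 23.2 119.5] grip [ 45.1 158.8] d [ 12.1   3.3 -12.8]
0.8 0.45 bar [ 26.9 119.1] grip [ 50.7 157.3] d [ 5.4  1.5 -1.6]
0.6 0.4 bar [ 30.9 118.2] grip [ 56.6 155.1] d [ 5.7  1.6 -2.2]
0.4 0.4 bar [ 33.8 120.3] grip [ 59.4 157.2] d [2.8 0.8 2.1]
0.2 0.35 bar [ 38.5 118.2] grip [ 66.  153.7] d [ 6.3  1.7 -3.5]
0 0.3 bar [ 43.3 115.3] grip [ 72.5 149.4] d [ 6.3  1.7 -4.3]
-0.2 0.3 bar [ 46.8 115.4] grip [ 76.1 149.6] d [3.5 0.9 0.1]
-0.2 0.15 bar [ 49.5 103.8] grip [ 83.5 133.2] d [  7.2   2.  -16.3]
-0.2 0 bar [50.4 92. ] grip [ 88.4 116. ] d [  4.7   1.3 -17.3]
-0.2 -0.1 bar [50.  84.1] grip [ 90.2 104.1] d [  1.7   0.5 -11.8]
```

```bash
python3 -m pendant '7.3 2 0.3 0 8; 7.3 2 0.3 0 8; 7.3 2 0.2 0 8; 7.6 2 -1.3 0 8; 7.6 2 -1.3 0 8; 7.5 2 -1.4 0 8; 8.1 2.2 -3 0 8; 8.2 2.3 -3.1 0 8; 7.6 2.1 -4.2 0 8; 7.6 2.1 -4.3 0 8; 6.9 1.9 -5.4 0 8; 6.9 1.9 -5.4 0 8; 6 1.6 -6.4 0 8; 6.1 1.7 -6.4 0 8; 0 0 0 0 8' 12; python3 g.py; python3 -m pendant '2.7 0.7 -0.8 0 8; 2.7 0.8 -0.8 0 8; 2.8 0.8 -1.1 0 8; 2.9 0.8 -1.1 0 8; 2.8 0.8 2.1 0 8; 3.1 0.9 -1.7 0 8; 3.2 0.8 -1.8 0 8; 3.1 0.9 -2.1 0 8; 3.2 0.8 -2.2 0 8; 3.5 0.9 0.1 0 8; 0 0 0 0 8' 12; python3 g.py w2.png
```

```text
clock: 6.02
tool_pos: [0.622, 0.1046, 0.1569]
eef_rot: [3.141, 0.001, 1.838]
contact_force: [-0.2, -1.2, 0.2]
width: 0.125
grasp_force: 12.0
t 6.02 w [622.  104.6 156.9] mould [ 45.2   0.8 156.9] yaw 1.838 F [-0.2 -1.2  0.2] wd 11.7 gf 12.0
{(np.float64(1.07), np.float64(0.49), np.float64(23.0), np.float64(117.8))}
red 3075 [-77.6   0.3 110.3] [ 98.5 120.8]
red 1483 [ 46.2   6.9 162.6] [160.1 164.4]
keeper 385 [[24.5, -10.6, 72.8], [30.3, -1.9, 74.0], [36.6, 7.6, 75.3]]
clock: 6.98
tool_pos: [0.6469, 0.1115, 0.1467]
eef_rot: [-3.131, -0.001, 1.837]
contact_force: [-4.2, -2.2, -2.3]
width: 0.126
grasp_force: 12.0
t 6.98 w [646.9 111.5 146.7] mould [ 71.1   0.8 146.7] yaw 1.837 F [-4.2 -2.2 -2.3] wd 11.7 gf 12.0
{(np.float64(0.14), np.float64(0.28), np.float64(41.2), np.float64(113.2))}
red 1526 [-31.8   1.2 126.8] [113.2 138.9]
red 2219 [ 20.9   4.2 152.9] [150.4 155.9]
keeper 380 [[24.7, -10.3, 71.5], [29.4, -0.5, 74.0], [41.3, 8.9, 75.3]]
```

View pics/w2.png

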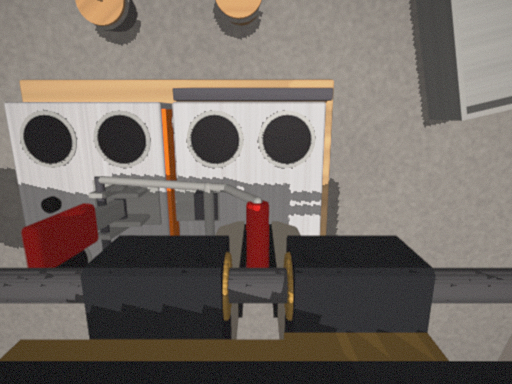

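The wrist view shows the grip bar held at (257,235). The side wires run back to the lever at (60,235), and the cross bar at (212,210) is still above the keeper. The lever is at about 0.14, so it has to come further forward before I lower the loop.

```bash
python3 -m pendant '2.5 0.7 0 0 8; 2.5 0.6 0 0 8; 2 0.5 0 0 8; 0 0 0 0 8; 0 0 0 0 8' 12; python3 g.py
```

```text
clock: 7.45
tool_pos: [0.6544, 0.1134, 0.1474]
eef_rot: [-3.133, -0.001, 1.837]
contact_force: [-5.0, -2.2, -2.7]
width: 0.121
grasp_force: 12.0
t 7.45 w [654.4 113.4 147.4] mould [ 78.8   0.8 147.4] yaw 1.837 F [-5.  -2.2 -2.7] wd 11.2 gf 12.0
{(np.float64(-0.29), np.float64(0.28), np.float64(49.0), np.float64(113.8))}
red 508 [ -9.6   6.1 125.9] [111.9 138.8]
red 1900 [ 52.3   5.2 152.1] [150.3 153.5]
keeper 565 [[24.7, -10.7, 72.5], [31.7, -0.6, 74.0], [39.1, 8.8, 75.3]]
```

```bash
python3 -m pendant '1.8 0.5 -4.8 0 8; 1.8 0.5 -4.8 0 8; 1.8 0.5 -4.8 0 8; 1.6 0.4 -5.6 0 8; 1.6 0.4 -5.6 0 8; 1.5 0.5 -5.8 0 8; 0.9 0.2 -6 0 8; 0.8 0.3 -6 0 8; 0 0 0 0 8' 12; python3 g.py w3.png
```

```text
clock: 8.25
tool_pos: [0.6702, 0.1178, 0.1047]
eef_rot: [3.141, 0.0, 1.838]
contact_force: [-3.4, -2.0, -1.3]
width: 0.126
grasp_force: 12.0
t 8.25 w [670.2 117.8 104.7] mould [ 95.2   0.8 104.7] yaw 1.838 F [-3.4 -2.  -1.3] wd 11.7 gf 12.0
{(np.float64(-0.5), np.float64(-0.09), np.float64(55.3), np.float64(84.0))}
red 2255 [ 61.5   7.2 113.3] [104.8 136.1]
keeper 771 [[24.9, -6.0, 71.0], [33.3, 2.0, 74.0], [41.3, 8.9, 75.2]]
```

```bash
python3 -m pendant '-1.9 -0.5 -4 0 8; -1.9 -0.5 -4 0 8; -1.9 -0.5 -4 0 8; -1.9 -0.6 -3 0 8; 0 0 0 0 8; 0 0 0 0 8' 12; python3 g.py
```

```text
clock: 8.8
tool_pos: [0.6674, 0.1171, 0.0929]
eef_rot: [3.128, 0.001, 1.839]
contact_force: [4.7, 0.4, 0.2]
width: 0.125
grasp_force: 12.0
t 8.8 w [667.4 117.1  92.9] mould [92.3  0.9 92.9] yaw 1.839 F [4.7 0.4 0.2] wd 11.7 gf 12.0
{(np.float64(-0.29), np.float64(-0.19), np.float64(50.5), np.float64(76.6))}
red 2486 [ 50.7   6.2 106.7] [ 93.7 134. ]
keeper 932 [[25.1, -1.1, 71.3], [37.7, 5.5, 74.4], [53.6, 16.3, 78.9]]
```

```bash
python3 -m pendant '0 0 -3 0 8; 0 0 -3 0 8; 0 0 -3 0 8; 0 0 -2 0 8; 0 0 0 0 8; 0 0 0 0 8' 12; python3 g.py
python3 - <<'E'
from h import *
s=cam('scene');c=s['color'][120:300,230:370];cv2.imwrite('pics/s1.png',cv2.cvtColor(cv2.resize(c,None,fx=4,fy=3.3,interpolation=2),cv2.COLOR_RGB2BGR))
E
```

```text
clock: 9.35
tool_pos: [0.6658, 0.1167, 0.0809]
eef_rot: [3.132, 0.001, 1.838]
contact_force: [3.9, 0.1, 0.6]
width: 0.124
grasp_force: 12.0
t 9.35 w [665.8 116.7  80.9] mould [90.7  0.9 80.9] yaw 1.838 F [3.9 0.1 0.6] wd 11.5 gf 12.0
{(np.float64(-0.22), np.float64(-0.29), np.float64(47.3), np.float64(69.0))}
red 758 [62.9  5.4 93.2] [ 85.1 117.7]
keeper 753 [[25.3, 2.7, 69.4], [39.4, 7.4, 72.6], [51.0, 16.8, 74.9]]
```

View pics/s1.png

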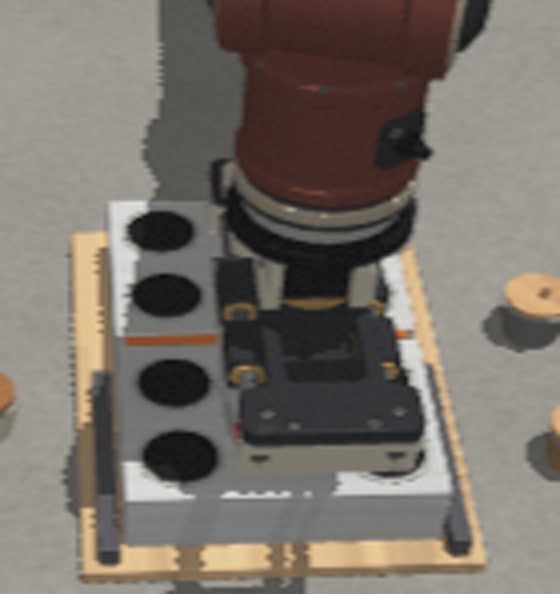

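In the scene view the gripper hides the latch at crop (320,400), so I'll rely on the kinematics and forces. They put the cross bar at about (47,69), just below the nose.

```bash
python3 -m pendant '0 0 -1.5 0 8; 0 0 -1.5 0 8; 0 0 0 0 8; 0 0 0 0 8' 12; python3 g.py
```

```text
clock: 9.78
tool_pos: [0.6647, 0.1163, 0.0775]
eef_rot: [3.135, 0.001, 1.838]
contact_force: [4.1, 0.2, -0.3]
width: 0.126
grasp_force: 12.0
t 9.78 w [664.7 116.3  77.5] mould [89.5  0.8 77.5] yaw 1.838 F [ 4.1  0.2 -0.3] wd 11.7 gf 12.0
{(np.float64(-0.17), np.float64(-0.32), np.float64(45.8), np.float64(66.8))}
red 22 [-16.2  -3.2 112. ] [109.3 115. ]
keeper 492 [[25.1, 4.0, 69.1], [35.5, 7.5, 73.5], [48.2, 16.2, 75.1]]
```

```bash
python3 -m pendant '0 0 -1 0 8; 0 0 -1 0 8; -0.5 -0.1 0 0 8; -1 -0.3 0 0 8; -1 -0.3 0 0 8; -1 -0.2 0 0 8; 0 0 0 0 8' 12; python3 g.py
```

```text
clock: 10.42
tool_pos: [0.6605, 0.1152, 0.0754]
eef_rot: [3.136, 0.001, 1.838]
contact_force: [5.2, 0.3, -0.5]
width: 0.119
grasp_force: 12.0
t 10.42 w [660.5 115.2  75.4] mould [85.2  0.8 75.4] yaw 1.838 F [ 5.2  0.3 -0.5] wd 11.1 gf 12.0
{(np.float64(0.05), np.float64(-0.34), np.float64(41.3), np.float64(65.4))}
keeper 337 [[25.0, 5.0, 69.9], [32.9, 7.6, 73.8], [41.4, 9.1, 75.1]]
```

```bash
python3 -m pendant '-1 -0.3 0 0 8; -1 -0.3 0.3 0 8; -1 -0.2 0 0 8; 0 0 0 0 8' 12; python3 -c "from plan import *;p=now();print(solve(m(p)[[0,2]]))"; python3 -m pendant '-1 -0.3 0.3 0 8; -0.5 -0.2 0 0 8; 0 0 0 0 8' 12;python3 -c "from plan import *;p=now();print(solve(m(p)[[0,2]]))"
```

```text
clock: 10.8
tool_pos: [0.6572, 0.1143, 0.0756]
eef_rot: [3.137, 0.001, 1.838]
contact_force: [4.7, 1.0, -0.1]
width: 0.123
grasp_force: 12.0
t 10.8 w [657.2 114.3  75.6] mould [81.8  0.8 75.6] yaw 1.838 F [ 4.7  1.  -0.1] wd 11.5 gf 12.0
{(np.float64(0.26), np.float64(-0.33), np.float64(38.1), np.float64(65.1))}
clock: 11.05
tool_pos: [0.6558, 0.1139, 0.0758]
eef_rot: [3.137, 0.0, 1.838]
contact_force: [4.3, 0.4, -0.5]
width: 0.129
grasp_force: 12.0
t 11.05 w [655.8 113.9  75.8] mould [80.2  0.9 75.8] yaw 1.838 F [ 4.3  0.4 -0.5] wd 12.0 gf 12.0
{(np.float64(0.36), np.float64(-0.32), np.float64(36.6), np.float64(64.9))}
```

```bash
python3 -m pendant '-0.5 -0.1 0 0 8; -0.5 -0.2 0 0 8; 0 0 0 0 8; 0 0 0 0 8' 12;python3 -c "from plan import *;p=now();print(solve(m(p)[[0,2]]))"; python3 -m pendant '0 0 0 0 16; 0 0 0 0 22; 0 0 0 0 30; 0 0 0 0 30' 12;python3 -c "from plan import *;now()"; python3 -m pendant '0 0 8 0 30; 0 0 12 0 30; 0 0 16 0 30; 0 0 20 0 40; 0 0 20 0 40; 0 0 30 0 40; 0 0 30 0 40; 0 0 0 0 40';python3 g.py w4.png
```

```text
clock: 11.38
tool_pos: [0.6547, 0.1136, 0.0757]
eef_rot: [3.137, 0.0, 1.838]
contact_force: [5.3, 1.6, -1.0]
width: 0.123
grasp_force: 12.0
t 11.38 w [654.7 113.6  75.7] mould [79.2  0.9 75.7] yaw 1.838 F [ 5.3  1.6 -1. ] wd 11.4 gf 12.0
{(np.float64(0.44), np.float64(-0.31), np.float64(35.6), np.float64(64.6))}
clock: 11.72
tool_pos: [0.6511, 0.113, 0.0746]
eef_rot: [-3.137, -0.001, 1.838]
contact_force: [-0.8, -0.6, -0.5]
width: 0.306
grasp_force: 0.0
t 11.72 w [651.1 113.   74.6] mould [75.5  1.3 74.6] yaw 1.838 F [-0.8 -0.6 -0.5] wd 28.5 gf 0.0
clock: 12.38
tool_pos: [0.6568, 0.113, 0.22]
eef_rot: [3.128, 0.002, 1.838]
contact_force: [0.7, -0.5, 0.9]
width: 0.432
grasp_force: 0.0
t 12.38 w [656.8 113.  220. ] mould [ 81.   -0.3 220. ] yaw 1.838 F [ 0.7 -0.5  0.9] wd 40.2 gf 0.0
None
red 1092 [-45.6   0.5 126. ] [111.7 138.9]
red 226 [-57.7  -0.8 150.9] [150.1 152. ]
keeper 403 [[24.7, -10.8, 71.1], [32.9, -0.9, 74.1], [40.9, 8.8, 75.5]]
```

View pics/w4.png

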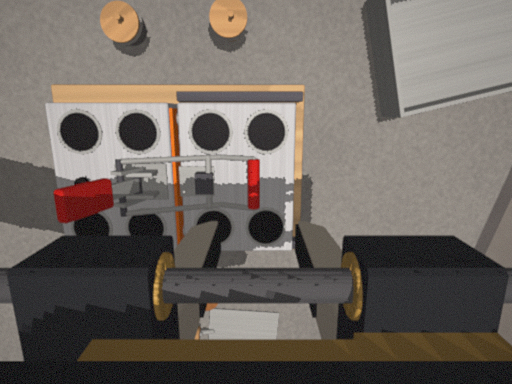

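The wrist view shows the loop lying forward. Its cross bar at (210,183) passes under or at the dark nose at (204,183), and the grip bar rests at (253,185). I'll check the heights.

```bash
cat > c.py <<'E'
from h import *; from plan import *
p=now()
for n in('wrist','scene','top'):
    s=cam(n);P=pts(s)*1000;hsv=cv2.cvtColor(s['color'],cv2.COLOR_RGB2HSV)
    c,sn=np.cos(YAW),np.sin(YAW);dx,dy=P[...,0]-O[0],P[...,1]-O[1]
    M=np.stack([c*dx+sn*dy,-sn*dx+c*dy,P[...,2]],-1)
    red=((hsv[...,0]<8)|(hsv[...,0]>172))&(hsv[...,1]>150)&(hsv[...,2]>60)&(s['depth']>0)&(abs(M[...,1])<40)
    g=M[red&(M[...,0]>50)&(M[...,2]<100)]
    if len(g):print(n,'grip',len(g),g.mean(0).round(1))
    l=M[red&(M[...,0]<0)&(M[...,2]>60)]
    if len(l)>9:
        print(n,'lever',len(l),l.mean(0).round(1),'ext',np.percentile(l,[3,97],axis=0).round(1).tolist())
    k=(abs(M[...,0]-38)<14)&(abs(abs(M[...,1])-16)<4)&(M[...,2]>63.8)&(M[...,2]<90)
    if k.sum(): print(n,'bar',k.sum(),M[k].mean(0).round(1),np.percentile(M[k],[10,90],axis=0).round(1).tolist())
    k=(abs(M[...,0]-32)<10)&(abs(M[...,1])<9)&(M[...,2]>66)
    if k.sum(): print(n,'nose',k.sum(),np.percentile(M[k],[3,50,97],axis=0).round(1).tolist())
    save(s,'c_%s.png'%n)
E
python3 c.py
```

```text
t 12.43 w [655.3 112.9 216.9] mould [ 79.5   0.  216.9] yaw 1.838 F [-0.8 -0.6 -0.1] wd 39.9 gf 0.0
wrist grip 536 [79.3 -0.1 78.9]
wrist lever 1899 [-49.9   0.5 134.8] ext [[-61.4, -11.5, 111.9], [-39.8, 11.7, 151.2]]
wrist bar 88 [36.2  1.2 66.3] [[33.8, -18.6, 65.3], [38.4, 18.5, 67.4]]
wrist nose 367 [[24.7, -8.6, 71.0], [32.6, 0.8, 74.0], [40.8, 8.8, 75.2]]
scene grip 145 [81.5 -0.8 79.3]
scene lever 20 [-43.8 -10.2 120. ] ext [[-46.8, -12.1, 112.4], [-40.6, -8.1, 125.9]]
scene bar 29 [36.8 -0.5 66.8] [[33.8, -18.3, 64.3], [38.3, 18.8, 69.2]]
scene nose 85 [[22.8, -8.3, 66.6], [34.6, -0.3, 75.3], [40.2, 7.9, 77.2]]
top lever 6495 [-84.   25.1 632.8] ext [[-184.1, 1.6, 600.3], [-6.1, 39.5, 675.6]]
top bar 19 [34.8 -1.1 66. ] [[32.9, -18.5, 64.2], [37.8, 17.1, 67.4]]
top nose 792 [[23.1, -8.5, 73.6], [33.0, -0.7, 387.0], [41.2, 8.3, 590.8]]
```

Confirmed hooked: the bar's top reads z≈66–67 at mould x≈36, and the nose is above it. The grip bar is released and the lever is at about 0.42. I'll close the fingers and go in front of the lever.

```bash
python3 -m pendant '-12 -3.3 0 0 20; -12 -3.3 0 0 0; -12 -3.3 0 0 0; -12 -3.3 0 0 0; -12 -3.3 0 0 0; -12 -3.3 0 0 0; -12 -3.3 0 0 0; -12.4 -3.3 0 0 0; 0 0 0 0 0; 0 0 -12 0 0; 0 0 -12 0 0; 0 0 -12 0 0; 0 0 -12 0 0; 0 0 -12 0 0; 0 0 -12 0 0; 0 0 -4 0 0; 0 0 0 0 0' 20; python3 c.py
```

```text
clock: 14.0
tool_pos: [0.5558, 0.0868, 0.1336]
eef_rot: [-3.138, -0.0, 1.838]
contact_force: [-0.0, -1.7, -0.3]
width: 0.005
grasp_force: 0.0
t 14.0 w [555.8  86.8 133.6] mould [-23.4   1.1 133.6] yaw 1.838 F [-0.  -1.7 -0.3] wd 0.5 gf 0.0
wrist grip 1113 [78.2 -0.4 78.4]
wrist lever 896 [-47.1  10.4 132.1] ext [[-58.3, 1.4, 111.2], [-38.5, 36.7, 214.8]]
wrist bar 154 [35.7  2.7 65.9] [[33.6, -18.7, 64.7], [38.1, 18.7, 67.0]]
wrist nose 717 [[24.2, -8.5, 67.4], [31.8, 0.7, 73.8], [40.7, 8.8, 75.1]]
scene grip 144 [81.7 -1.2 79.5]
scene bar 33 [36.1 -1.6 66.6] [[30.1, -19.2, 64.2], [39.7, 18.9, 69.0]]
scene nose 90 [[23.3, -8.5, 66.5], [35.7, -0.6, 75.3], [41.3, 8.2, 254.7]]
top lever 4972 [-152.6   26.4  622.8] ext [[-198.9, 5.1, 557.5], [-83.2, 39.2, 664.5]]
```

View pics/c_wrist.png

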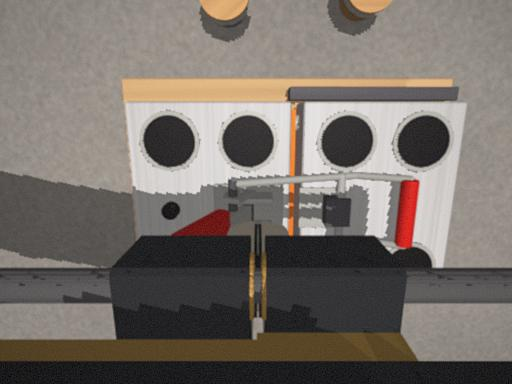

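The wrist view shows the closed fingers at (258,250), just in front of the red lever at (205,225). The loop is still hooked, with its bar at (342,190). I'm moving in to touch.

```bash
python3 -m pendant '0 -1 4 0 0; 0 0 4 0 0; -3 -0.8 0 0 0; -3 -0.8 0 0 0; -3 -0.8 0 0 0; 0 0 0 0 0'; python3 -c "from plan import *;p=now()";python3 -m pendant '-3 -0.8 0 0 0; -3 -0.8 0 0 0; -3 -0.8 0 0 0; 0 0 0 0 0'; python3 -c "from plan import *;p=now()"
```

```text
clock: 14.65
tool_pos: [0.5466, 0.0831, 0.1434]
eef_rot: [-3.141, -0.0, 1.838]
contact_force: [0.1, -0.0, 0.4]
width: 0.008
grasp_force: 0.0
t 14.65 w [546.6  83.1 143.4] mould [-3.320e+01 -1.000e-01  1.434e+02] yaw 1.838 F [ 0.1 -0.   0.4] wd 0.8 gf 0.0
clock: 14.98
tool_pos: [0.5385, 0.0809, 0.1435]
eef_rot: [3.141, -0.0, 1.838]
contact_force: [1.1, 0.3, -0.4]
width: 0.005
grasp_force: 0.2
t 14.98 w [538.5  80.9 143.5] mould [-4.160e+01 -1.000e-01  1.435e+02] yaw 1.838 F [ 1.1  0.3 -0.4] wd 0.4 gf 0.2
```

```bash
python3 -m pendant '-2.9 -0.8 -1.2 0 0; -2.9 -0.8 -1.2 0 0; -2.9 -0.8 -1.4 0 0; -2.9 -0.8 -1.6 0 0; -2.9 -0.8 -1.6 0 0; 0 0 0 0 0'; python3 -c "from plan import *;p=now()";python3 -m pendant '-2.5 -0.7 -1.8 0 0; -2.5 -0.7 -1.8 0 0; -2.5 -0.7 -2 0 0; -2.5 -0.7 -2 0 0; 0 0 0 0 0'; python3 -c "from plan import *;p=now()"
```

```text
clock: 15.48
tool_pos: [0.5245, 0.077, 0.1363]
eef_rot: [3.14, 0.0, 1.838]
contact_force: [4.1, 1.2, 0.5]
width: 0.006
grasp_force: 1.7
t 15.48 w [524.5  77.  136.3] mould [-5.610e+01 -1.000e-01  1.363e+02] yaw 1.838 F [4.1 1.2 0.5] wd 0.6 gf 1.7
clock: 15.9
tool_pos: [0.5145, 0.0743, 0.1285]
eef_rot: [3.14, 0.0, 1.838]
contact_force: [5.6, 2.2, 0.5]
width: 0.002
grasp_force: 1.9
t 15.9 w [514.5  74.3 128.5] mould [-6.650e+01 -1.000e-01  1.285e+02] yaw 1.838 F [5.6 2.2 0.5] wd 0.2 gf 1.9
```

```bash
python3 -m pendant '-2 -0.5 -2.4 0 0; -2 -0.5 -2.4 0 0; -2 -0.5 -2.6 0 0; -1.9 -0.5 -2.7 0 0; 0 0 0 0 0'; python3 -c "from plan import *;p=now()";python3 -m pendant '-1.6 -0.4 -2.8 0 0; -1.5 -0.4 -3 0 0; -1.3 -0.3 -3 0 0; 0 0 0 0 0'; python3 c.py | head -3
```

```text
clock: 16.32
tool_pos: [0.5051, 0.0717, 0.1178]
eef_rot: [-3.139, 0.0, 1.838]
contact_force: [1.9, 1.6, 0.6]
width: 0.004
grasp_force: 1.2
t 16.32 w [505.1  71.7 117.8] mould [-7.630e+01 -1.000e-01  1.178e+02] yaw 1.838 F [1.9 1.6 0.6] wd 0.3 gf 1.2
clock: 16.65
tool_pos: [0.4995, 0.0704, 0.1086]
eef_rot: [-3.137, -0.0, 1.837]
contact_force: [-0.3, 0.6, 0.3]
width: 0.004
grasp_force: 0.1
t 16.65 w [499.5  70.4 108.6] mould [-8.190e+01  1.000e-01  1.086e+02] yaw 1.837 F [-0.3  0.6  0.3] wd 0.4 gf 0.1
wrist grip 519 [67.2 -8.7 83.1]
wrist lever 1195 [-84.1   9.1 100.4] ext [[-104.7, 1.8, 90.2], [-62.2, 12.1, 122.1]]
```

View pics/c_wrist.png

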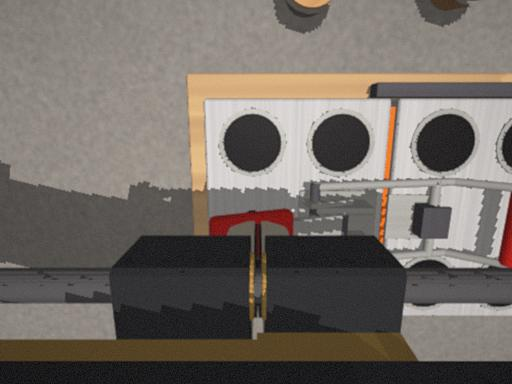

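The wrist view shows the lever at (252,222), pushed well back under the fingers. The loop is still on the keeper at (432,222). I'll carry on down.

```bash
python3 -m pendant '-0.8 -0.2 -3 0 0; -0.6 -0.2 -3 0 0; -0.4 0 -3 0 0; 0 0 0 0 0'; python3 -c "from plan import *;p=now()";python3 -m pendant '0 0 -2 0 0; 0 0 -2 0 0; 0 0 0 0 0'; python3 -c "from plan import *;p=now()"
```

```text
clock: 17.13
tool_pos: [0.4992, 0.0706, 0.1]
eef_rot: [-3.14, -0.0, 1.838]
contact_force: [0.7, 0.4, 0.1]
width: 0.005
grasp_force: 0.0
t 17.13 w [499.2  70.6 100. ] mould [-82.2   0.4 100. ] yaw 1.838 F [0.7 0.4 0.1] wd 0.5 gf 0.0
clock: 17.38
tool_pos: [0.4998, 0.0706, 0.0964]
eef_rot: [-3.141, -0.0, 1.838]
contact_force: [0.6, 0.5, 0.5]
width: 0.005
grasp_force: 0.0
t 17.38 w [499.8  70.6  96.4] mould [-81.6   0.3  96.4] yaw 1.838 F [0.6 0.5 0.5] wd 0.4 gf 0.0
```

```bash
python3 -m pendant '0 0 -1 0 0; 0 0 -1 0 0; 0 0 -1 0 0; 0 0 0 0 0'; python3 -c "from plan import *;p=now()";python3 -m pendant '0 0 -1 0 0; 0 0 -1 0 0; 0 0 -1 0 0; 0 0 0 0 0'; python3 -c "from plan import *;p=now()"
```

```text
clock: 17.72
tool_pos: [0.4999, 0.0706, 0.0937]
eef_rot: [-3.141, -0.0, 1.838]
contact_force: [0.0, -0.5, -0.0]
width: 0.003
grasp_force: 0.0
t 17.72 w [499.9  70.6  93.7] mould [-81.5   0.2  93.7] yaw 1.838 F [ 0.  -0.5 -0. ] wd 0.3 gf 0.0
clock: 18.05
tool_pos: [0.5001, 0.0706, 0.092]
eef_rot: [3.141, -0.001, 1.838]
contact_force: [-2.5, 1.2, 8.7]
width: 0.004
grasp_force: 4.5
t 18.05 w [500.1  70.6  92. ] mould [-81.4   0.1  92. ] yaw 1.838 F [-2.5  1.2  8.7] wd 0.4 gf 4.5
```

```bash
python3 -m pendant '0 0 0 0 0' | grep force; python3 -m pendant '0 0 -0.4 0 0; 0 0 0 0 0'| grep force; python3 -m pendant '0 0 -0.3 0 0; 0 0 0 0 0'| grep force
```

```text
contact_force: [-3.0, -0.5, 8.9]
grasp_force: 4.4
contact_force: [-1.7, 0.3, 10.9]
grasp_force: 5.7
contact_force: [-3.7, -0.1, 13.8]
grasp_force: 6.6
```

```bash
python3 -m pendant '0 0 -0.3 0 0; 0 0 0 0 0'| grep contact; python3 -m pendant '0 0 0 0 0; 0 0 0 0 0; 0 0 0 0 0; 0 0 0 0 0' | grep contact;  python3 -m pendant '0 0 0 0 0; 0 0 0 0 0; 0 0 0 0 0; 0 0 0 0 0; 0 0 0 0 0' | grep contact; python3 -c "from plan import *;p=now()"
```

```text
contact_force: [-4.0, 0.2, 15.5]
contact_force: [-3.7, -0.3, 15.8]
contact_force: [-4.2, -0.3, 15.3]
t 19.38 w [500.1  70.6  91.8] mould [-81.4   0.2  91.8] yaw 1.838 F [-4.2 -0.3 15.3] wd 0.3 gf 7.5
```

Held at about 15.5 N for over 0.7 s. Now I'll lift clear and verify.

```bash
python3 -m pendant '0 0 2 0 0; 0 0 5 0 0; 0 0 15 0 0; 0 0 25 0 0; 0 0 35 0 0; 0 0 35 0 0; -15 20 30 0 0; -15 35 0 0 0; -15 35 0 0 0; -15 35 0 0 0; -10 35 0 0 0; 0 35 0 0 0; 0 35 0 0 0; 0 0 0 0 0; 0 0 0 0 0'; python3 c.py; python3 a.py | grep -E 'cup|knife'
python3 - <<'E'
import cv2
a=cv2.imread('pics/c_scene.png')[120:300,230:370];b=cv2.imread('pics/c_top.png')[125:275,175:300]
cv2.imwrite('pics/fin.png',cv2.hconcat([cv2.resize(a,(400,514)),cv2.resize(b,(400,514))]))
E
```

```text
clock: 20.63
tool_pos: [0.429, 0.3028, 0.2363]
eef_rot: [-3.141, 0.0, 1.843]
contact_force: [-0.1, -0.9, 0.6]
width: 0.003
grasp_force: 0.0
t 20.63 w [429.  302.8 236.3] mould [-88.6 242.9 236.3] yaw 1.843 F [-0.1 -0.9  0.6] wd 0.3 gf 0.0
scene grip 132 [72.8 -2.1 89.8]
scene lever 201 [-86.1  -1.3  85.4] ext [[-108.6, -12.4, 81.0], [-65.4, 10.4, 89.1]]
scene bar 25 [31.4  0.8 67.7] [[28.8, -18.5, 66.3], [33.4, 19.4, 69.6]]
scene nose 66 [[22.3, -8.1, 67.9], [31.3, -0.2, 75.2], [37.1, 7.7, 78.1]]
top grip 89 [69.   0.1 89.7]
top lever 240 [-89.4  -0.3  84.9] ext [[-110.7, -11.2, 81.7], [-67.6, 10.9, 88.2]]
top bar 22 [30.9 -1.5 67. ] [[28.5, -18.7, 64.5], [33.4, 17.7, 69.4]]
top nose 55 [[22.6, -8.4, 72.0], [29.7, -0.2, 74.6], [36.5, 8.4, 77.4]]
cup_white 0.62 [218, 229, 236, 258] [ 0.6403 -0.0361  0.0099]
cup_brown 0.85 [365, 241, 387, 262] [0.5924 0.2545 0.03  ]
cup_brown 0.22 [217, 229, 237, 256] [ 0.6386 -0.0364  0.0109]
palette_knife 0.57 [171, 206, 207, 288] [ 0.6489 -0.1118  0.0032]
cup_white 0.65 [284, 166, 296, 183] [ 0.6356 -0.0371  0.036 ]
cup_grey 0.54 [167, 229, 183, 243] [0.4926 0.2228 0.0364]
cup_brown 0.75 [155, 184, 173, 198] [0.5956 0.2541 0.0357]
palette_knife 0.82 [298, 132, 332, 215] [ 0.6466 -0.1002  0.0021]
palette_knife 0.72 [285, 166, 300, 184] [ 0.6354 -0.0436  0.0354]
```

View pics/fin.png

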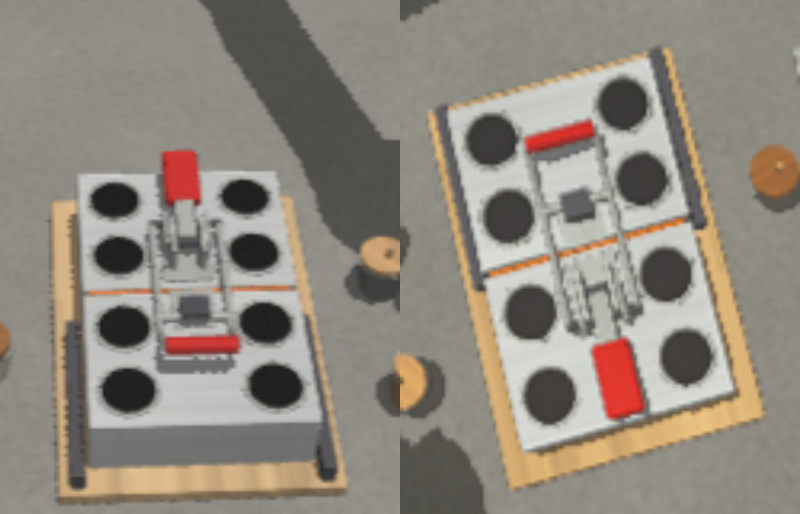

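Both views show the lever lying home at (180,175) and (617,377), and the bar hooked under the nose at (195,307) and (577,205). The keeper has been drawn about 4 mm, and the cups and knife haven't moved.

```bash
python3 -c "from plant import workorder;print(workorder.job_done())"
```

```text
the job is handed in; nothing more can be done
None
```

The draw latch is closed: the loop is hooked under the keeper, the lever lies home on its stop and was held there at about 15.5 N for over half a second, the cups and knife are where they were, and the job was handed in at about 21 s.

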